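# Clamp a fitting in the tilting vise and wedge the vise body just off its base

### The arm

A 6-joint arm with a two-finger parallel gripper is mounted at the origin on the work surface. World frame = base frame: x ahead of the robot, y to its left, z up, the work surface at z = 0. Lengths are in m, angles in rad, forces in N, time in s.
With the tool pointing down it reaches from about 0.35 to 0.8 m from the base axis. Payload 7.3 kg.
Tool frame: the origin (TCP) lies at the very end of the fingers, on their centre line; the grasp point (between the pads) lies 19 mm behind it (ctrl.pinch_z is the distance from the TCP to the grasp point, in m); z points along the fingers, y is the direction in which the jaws open and shut (so a half turn about z gives the same grasp; the last joint's range is limited). The gripper opens to 85 mm and grips with 20 to 120 N. Pads are 22 mm wide; open, the fingers measure 114 mm over their backs; the gripper's body (76 mm by 85 mm) begins 54 mm behind the grasp point. The pads swing forward as they close: fully open they stand 13 mm farther back than shut.
Start: joints at [-1.46, 0.342, 1.524, -0, 1.275, -0.146], TCP at [0.133, -0.508, 0.231] pointing down, gripper open.
Joint ranges: [-2.53, 2.53], [-0.77, 2.02], [0.04, 2.7], [-1, 4.14], [0.28, 2.66], [-3.11, 3.11]. Speed limits (rad/s): [2.57, 2.57, 3.14, 3.14, 3.14, 3.14].

### API

Orientations are given as a rotation vector (axis times angle).
In Python, from station import ctrl gives the robot as it stands. Calls block until the motion is done:
- ctrl.move_ptp(position, orientation): joint-space move of the TCP to a pose.
- ctrl.servo_line(position, orientation=None, max_speed=0.15, max_force=None): straight line of the TCP; orientation=None keeps the orientation; max_speed is the mean speed in m/s. With max_force (N) it stops when the force on the tool has changed by that much, and returns True; else False.
- ctrl.movej(angles): joint-space move.
- ctrl.set_gripper(opening, squeeze=None): finger opening in m; squeeze is the grip in N (None keeps the last); returns when the fingers have stopped.
- ctrl.pause(seconds).
- ctrl.solve_ik(position, orientation): joint angles nearest the present ones, or None.
- ctrl.camera(name): name is "side" or "top" or "wrist"; returns a dict with "pixels" (420x560x3 uint8, blue, green, red), "depth" (420x560 float32, m along the optical axis (not along the pixel's ray), 0 where there is no reading), "mtx" (3x3 intrinsics, pixels), "R" (3x3) and "t" (3): a world point X has camera coordinates R X + t; the wrist camera has in their place "tool_from_camera" (4x4, takes a point from camera to tool coordinates, whose origin is the TCP and whose axes are the flange's). Camera axes: x right, y down, z forward; pixel columns grow to the right and rows downward; lengths in m; the calibration is good to about 2 mm. A picture is of the moment at which its call begins: read the wrist's pose just before it.
A pose or a line that the arm cannot do raises ctrl.PlanningError and nothing moves.
- ctrl.job_done(): hands the job in, once; it reports no verdict.
Readings, each from a call of its own:
- ctrl.get_time_s(): time.
- ctrl.get_q(): joint angles.
- ctrl.get_qd(): joint speeds.
- ctrl.get_joint_efforts(): joint torques, N m.
- ctrl.get_tool_pos(): TCP position.
- ctrl.get_orientation(): TCP orientation.
- ctrl.get_force(): force on the tool from outside, world axes, zero at the start.
- ctrl.get_torque(): the same for the moment, N m.
- ctrl.get_finger_gap(): finger opening in m.
Only numpy, scipy, OpenCV 4.12 (cv2) and the standard library are available. Lean on these libraries where they do the work, as an engineer would, in place of code of your own. Each camera call takes 0.05 s, during which the arm holds its last target.

### The job

Set the brass fitting up for a tilted measurement: first crank the tilting vise's handle clockwise (as you face the handle) until the moving jaw has closed tight on the fitting, then pick up the steel wedge, lay it flat on the front apron of the vise's base and push it toe first under the nose until the vise body just lifts off its base (nose up by a few millimetres, no more). Keep hold of the wedge with the vise resting on it and finish like that, still holding it; leave the straight parallel, the ring gauge and the wooden gauge case alone.

Things in the scene. Friction and masses are not known exactly. Their poses are not given: they have to be found in the camera images.
- vise: Bolted-down base of a tilting vise: grey steel plate 90 (x) x 215 (y) x 12 mm, origin on the bench under it, +y to the crank end, -y to the nose. It spans y -120..+95 mm; y -120..-85 is the bare front apron the wedge slides on, top 12 mm above the bench. Bolt ears reach x +-69 mm (y -20..20); a lock knob reaches x +57 at y -45, 30 mm high.
- vise_body: Aluminium upper part, 66 mm wide, 0.85 kg (about 10 N at the nose, all in), origin on its hinge axis: along x, at y +85, z 26 mm of the base. Bed from y -85 (nose) to +101, top 35 mm above the bench; fixed jaw at the nose and screw lug, 76 mm high. Its underside is 5 mm above the base plate: a slot open to the front, 65 mm deep, ending at the rib it rests on.
- nose (a point): Middle of the lower front edge of the vise body's nose: vise frame y -85 mm, 17 mm above the bench when flat (5 mm above the apron). Axes as the vise body's.
- tilt (a joint): Tilt of the vise body about its hinge, rad: 0 = resting on the base, grows as the nose rises (0.01 rad = 1.7 mm at the nose).
- jaw: Moving jaw, 66 mm wide, 41 mm high, origin in the middle of its steel face, 57 mm above the bench. Slides to the vise's -y, towards the fixed jaw, whose face is at y -51 mm of the vise. It carries screw, crank and handle.
- crank (a joint): Crank angle, rad: 0 = handle straight above the screw; grows clockwise seen from the crank end (from the top it goes to the vise's -x side first). Clockwise closes, 6 mm of jaw per turn; 7 to 11 rad close it from the starts. About 3 N at the handle turns it, 8 N and more once the jaw is tight. The screw stays put when let go, and advances with the jaw.
- crank_handle (a point): Centre of the crank's black revolving handle: cylinder 18 mm across, 52 mm long along the vise's y, standing out beyond the crank arm. It circles the screw axis (vise x = 0, 57 mm above the bench) at radius 33 mm, advances with the jaw, and spins freely on its pin: pinch it from above across x and lead it round without turning the gripper.
- fitting_mid (a point): Middle of the brass fitting's square block, 40 (x) x 36 (y, between the jaws) x 36 mm high, a round spigot 20 mm high on top; 0.4 kg. It stands loose on the bed between the open jaws.
- fitting: The brass fitting of fitting_mid; origin in the middle of its underside.
- wedge_heel (a point): Middle of the steel wedge's square heel, 26 mm wide (x), 28 long (y), 24 high; underside 12 mm below. Grasp across x. The toe is at +y, 86 mm ahead of this point, 2.5 mm thick; from it the top rises 1 in 5 to 17.3 mm. 0.28 kg. The slope meets the flat nose with the toe 12.5 mm under it; then 5 mm of push lifts the nose about 1 mm. Push is about 10 to 20 N.
- wedge: The steel wedge of wedge_heel, 100 mm long; origin in the middle of its underside, 36 mm ahead of the heel's middle.
- parallel_mid (a point): Middle of a straight steel parallel, 26 x 100 x 18 mm with three holes, no taper: a bystander. It and the wedge lie in either of two places.
- parallel: The same parallel; origin in the middle of its underside.
- ring_mid (a point): Middle of a steel ring gauge, 60 mm across, 20 mm high: a bystander.
- case_mid (a point): Middle of a closed wooden gauge-block case, 100 x 160 x 44 mm: a bystander.
Not all that is in view belongs to the job. Leave any blue or turquoise look-alike of the wedge alone.

How it is judged:
On the way, in this order (a step that is already met when the one before it is completed fails the run):
1. the moving jaw is tight on the fitting, squeezing it against the fixed jaw, the vise still flat on its base (contact force between each of jaw, vise_body_c2 and fitting above 10 N and value of joint tilt below 0.005 rad), for 0.3 s.
2. the wedge lies under the nose and carries the vise body just off its base, the fitting still clamped (value of joint tilt between 0.006 and 0.045 rad and contact force between wedge and vise_body above 2 N and contact force between jaw and fitting above 10 N), for 0.2 s.
At the end, for the whole second after the job is handed in: Vise body still, tilted 0.006 to 0.045 rad (nose up 1 to 7.5 mm), resting on the wedge (over 2 N), which lies flat (within 5 degrees) on the base and is held in the fingers (over 2 N); robot and parallel off vise and fitting; both jaws squeeze the fitting (over 10 N) (all of step 2 and velocity of joint tilt between -0.02 and 0.02 rad/s and contact force between wedge and vise_c0 above 1 N and contact force between the fingers and wedge above 2 N and angle between wedge's own z axis and vertical below 0.09 rad and contact force between each of the arm, the fingers and vise_body below 0.5 N and contact force between the fingers and fitting below 0.5 N and contact force between parallel and vise_body below 0.1 N and contact force between vise_body_c2 and fitting above 10 N); the arm keeps its last pose, push and grip.
It fails at once if the vise body is heaved up by more than 0.1 rad (value of joint tilt above 0.1 rad).
It fails at once if the parallel, the ring gauge or the gauge case is moved by more than 20 mm (distance of any of parallel_mid, ring_mid, case_mid from where it was at the start of the episode above 0.02 m).
It also fails if it takes over 70 s, if anything falls off the work surface, if the arm or the gripper's body presses on something with over 40 N, if the wrist force passes 120 N, or if a joint passes its speed limit or range.

## Working session

There is one attempt and no reset: what is moved stays moved. The work goes in short steps, each a Python script; the robot and the scene stay as the last script left them, time stands still between calls to the robot, and variables do not carry over. Pictures are saved under pics/ and viewed, and the job is handed in when it is done.

```bash
ls; mkdir -p pics
python3 - <<'E'
from station import ctrl
import cv2,numpy as np
for n in("top","side"):
    c=ctrl.camera(n); cv2.imwrite(f"pics/{n}0.png",c["pixels"]); np.savez(f"pics/{n}0.npz",**c)
    print(n,c["R"],c["t"],c["mtx"])
print(ctrl.get_time_s(),ctrl.get_orientation(),ctrl.pinch_z)
E
```

```text
pics
top [[ 0.0160495  -0.99986932 -0.00193637]
 [-0.99406923 -0.01574802 -0.10760282]
 [ 0.10755826  0.00365185 -0.99419208]] [-0.01270986  0.5605074   1.67113069] [[521.440588     0.         277.95913618]
 [  0.         521.440588   205.85832643]
 [  0.           0.           1.        ]]
side [[-0.75101701 -0.65993825 -0.02132953]
 [-0.36886779  0.44613028 -0.81541666]
 [ 0.54764039 -0.60452401 -0.57848139]] [0.39826045 0.2890772  0.88579052] [[453.70713665   0.         275.78436643]
 [  0.         453.70713665 206.38305336]
 [  0.           0.           1.        ]]
0.1 [-3.11435933e+00 -4.02042217e-01 -1.11028297e-04] 0.0187
```

View pics/top0.png

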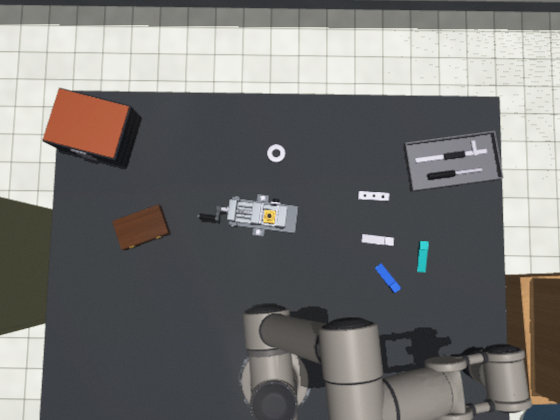

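View pics/side0.png

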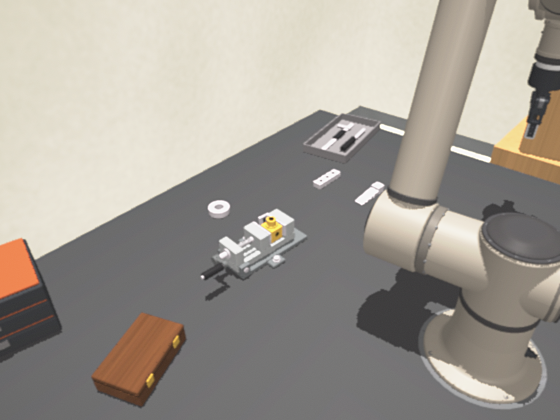

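The top picture shows the vise at (262,214) with its crank handle at (208,217). The plain grey bar at (377,240) is the wedge candidate. The bar with three holes at (373,196) is the parallel. The blue (388,278) and turquoise (423,257) bars are look-alikes, the ring is at (276,153) and the case at (141,227). I'll enlarge these to check.

Run:
```python
import cv2
t=cv2.imread("pics/top0.png")
a=cv2.resize(t[185:250,190:310],None,fx=6,fy=6,interpolation=cv2.INTER_CUBIC)
cv2.imwrite("pics/cv.png",a)
a=cv2.resize(t[180:300,350:440],None,fx=5,fy=5,interpolation=cv2.INTER_CUBIC)
cv2.imwrite("pics/cw.png",a)
```

```text
(no output)
```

View pics/cv.png

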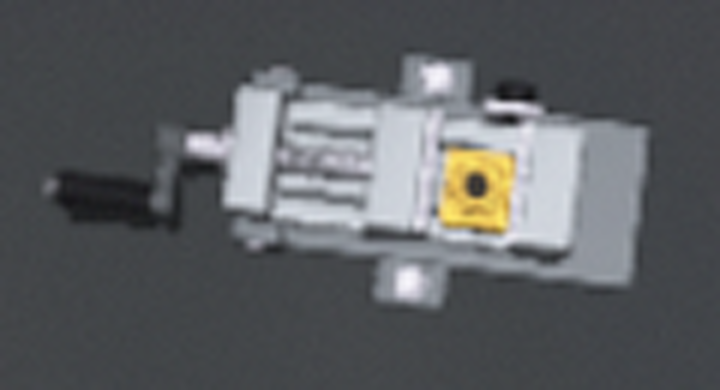

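View pics/cw.png

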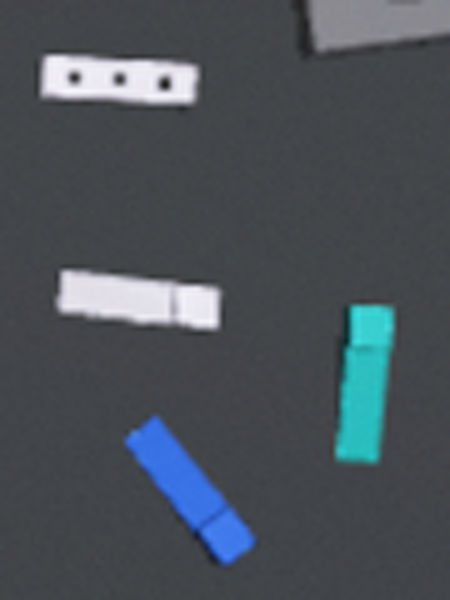

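```bash
cat > h.py <<'E'
from station import ctrl
import cv2,numpy as np
from scipy.spatial.transform import Rotation as Ro
def proj_z(c,u,v,z,T=None):
    "intersect pixel ray with plane z"
    K=c["mtx"]; d=np.linalg.inv(K)@[u,v,1.]
    if T is None:
        R=c["R"];t=c["t"]; o=-R.T@t; d=R.T@d
    else:
        o=T[:3,3]; d=T[:3,:3]@d
    s=(z-o[2])/d[2]; return o+s*d
def wrist(name):
    p=np.array(ctrl.get_tool_pos());r=np.array(ctrl.get_orientation())
    c=ctrl.camera("wrist"); T=np.eye(4);T[:3,:3]=Ro.from_rotvec(r).as_matrix();T[:3,3]=p
    T=T@c["tool_from_camera"]
    cv2.imwrite(f"pics/{name}.png",c["pixels"]); np.savez(f"pics/{name}.npz",T=T,**c)
    return c,T
def load(n):
    c=dict(np.load(f"pics/{n}.npz")); return c,c.get("T")
def down(yaw):
    "tool pointing down, tool y (jaw direction) at angle yaw+90 i.e. tool x at world angle yaw"
    return (Ro.from_euler('z',yaw)*Ro.from_euler('x',np.pi)).as_rotvec()
E
python3 - <<'E'
from h import *
c,_=load("top0")
f=lambda x,y,z:proj_z(c,190+x/6-.5+.08,185+y/6-.5+.08,z).round(4)
print("plate corners front",f(648,127,.012),f(632,285,.012))
print("ears",f(436,78,.02),f(410,283,.02))
print("spigot",f(476,185,.091)); 
print("handle",f(60,187,.057),f(165,200,.057), "screwend",f(190,143,.057))
g=lambda x,y,z:proj_z(c,350+x/5-.5,180+y/5-.5,z).round(4)
print("heel",g(198,307,.024),"toe",g(60,291,.003)); print("par",g(120,79,.018))
print("ring",proj_z(c,276,153,.02),"case",proj_z(c,141,227,.044))
d=c["depth"]
R=c["R"];t=c["t"];K=c["mtx"]
for (u,v) in [(201,216),(206,217),(210,218),(215,218),(219,212),(219,216),(233,210),(257,210),(390,241),(269,216)]:
    X=R.T@(np.linalg.inv(K)@[u,v,1]*d[v,u]-t); print(u,v,X.round(4))
# current wrist tool camera
print(ctrl.camera("wrist")["tool_from_camera"].round(4),ctrl.camera("wrist")["mtx"][0])
print(Ro.from_rotvec(ctrl.get_orientation()).as_matrix().round(3))
E
```

```text
plate corners front [ 0.564  -0.0684  0.012 ] [ 0.477  -0.0607  0.012 ]
ears [0.5883 0.0484 0.02  ] [0.4757 0.0603 0.02  ]
spigot [0.5234 0.0239 0.091 ]
handle [0.5219 0.2468 0.057 ] [0.5158 0.1905 0.057 ] screwend [0.5466 0.178  0.057 ]
heel [ 0.4525 -0.3667  0.024 ] toe [ 0.4625 -0.2804  0.003 ]
par [ 0.6019 -0.3177  0.018 ]
ring [0.73808057 0.00560032 0.02      ] case [0.48361074 0.43654642 0.044     ]
201 216 [0.5191 0.2387 0.0808]
206 217 [0.5171 0.2243 0.07  ]
210 218 [0.5136 0.2107 0.0761]
215 218 [0.5146 0.196  0.0667]
219 212 [ 0.5405  0.1918 -0.0019]
219 216 [ 0.5274  0.1917 -0.0042]
233 210 [0.54   0.1383 0.0778]
257 210 [0.5417 0.0625 0.0728]
390 241 [ 0.4521 -0.3691  0.0266]
269 216 [0.5214 0.0236 0.0933]
[[ 2.000e-04 -9.584e-01 -2.853e-01  7.180e-02]
 [ 1.000e+00  5.000e-04 -1.000e-03 -1.200e-03]
 [ 1.100e-03 -2.853e-01  9.584e-01 -1.426e-01]
 [ 0.000e+00  0.000e+00  0.000e+00  1.000e+00]] [312.06433354   0.         278.71450877]
[[ 0.967  0.254 -0.   ]
 [ 0.254 -0.967  0.001]
 [ 0.    -0.001 -1.   ]]
```

Run:
```python
from h import *
for yaw in (85,-95):
  for p in ([.525,.22,.2],[.525,.22,.02],[.525,.22,.09],[.525,.1,.2],[.452,-.367,.02],[.5,-.09,.02]):
    q=ctrl.solve_ik(p,down(np.radians(yaw))); print(yaw,p,None if q is None else np.round(q,2))
```

```text
85 [0.525, 0.22, 0.2] [ 0.26  0.45  1.45 -0.    1.24  0.35]
85 [0.525, 0.22, 0.02] [ 0.26  0.66  1.64 -0.    0.84  0.35]
85 [0.525, 0.22, 0.09] [ 0.26  0.57  1.58 -0.    0.99  0.35]
85 [0.525, 0.1, 0.2] [ 0.04  0.39  1.55 -0.    1.21  0.13]
85 [0.452, -0.367, 0.02] [-0.81  0.68  1.6   0.    0.86 -0.73]
85 [0.5, -0.09, 0.02] [-0.33  0.59  1.81 -0.    0.74 -0.24]
-95 [0.525, 0.22, 0.2] [ 0.26  0.45  1.45  0.    1.24 -2.79]
-95 [0.525, 0.22, 0.02] [ 0.26  0.66  1.64 -0.    0.84 -2.79]
-95 [0.525, 0.22, 0.09] [ 0.26  0.57  1.58 -0.    0.99 -2.79]
-95 [0.525, 0.1, 0.2] [ 0.04  0.39  1.55 -0.    1.21 -3.01]
-95 [0.452, -0.367, 0.02] [-0.81  0.68  1.6  -0.    0.86  2.42]
-95 [0.5, -0.09, 0.02] [-0.33  0.59  1.81 -0.    0.74  2.9 ]
```

Run:
```python
from h import *
ctrl.move_ptp([.455,-.35,.2],down(np.radians(85))); wrist("w1")
ctrl.move_ptp([.525,.12,.24],down(np.radians(85))); wrist("w2")
ctrl.move_ptp([.525,.2,.24],down(np.radians(85))); wrist("w3")
print(ctrl.get_time_s())
```

```text
3.8583
```

View pics/w1.png

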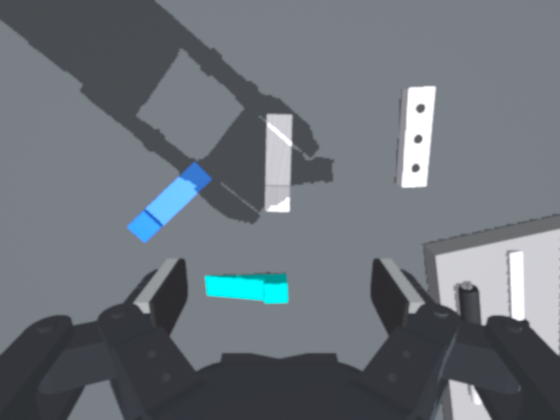

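View pics/w2.png

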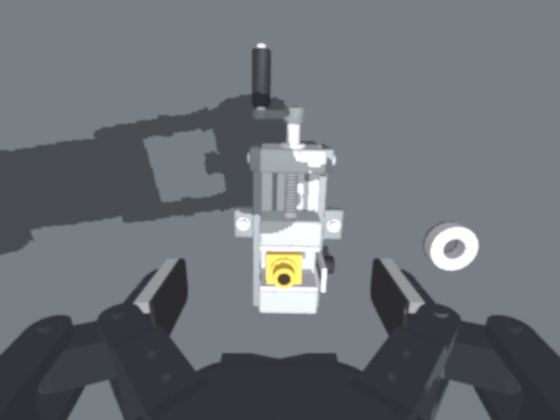

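View pics/w3.png

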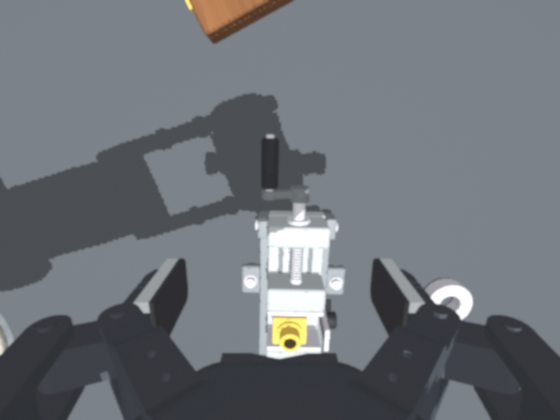

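Run:
```python
import cv2
t=cv2.imread("pics/w3.png")
cv2.imwrite("pics/w3c.png",cv2.resize(t[125:300,225:365],None,fx=4,fy=4,interpolation=cv2.INTER_CUBIC))
t=cv2.imread("pics/w1.png")
cv2.imwrite("pics/w1c.png",cv2.resize(t[100:225,235:325],None,fx=5,fy=5,interpolation=cv2.INTER_CUBIC))
t=cv2.imread("pics/w2.png")
cv2.imwrite("pics/w2c.png",cv2.resize(t[195:325,220:360],None,fx=4,fy=4,interpolation=cv2.INTER_CUBIC))
```

```text
(no output)
```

View pics/w3c.png

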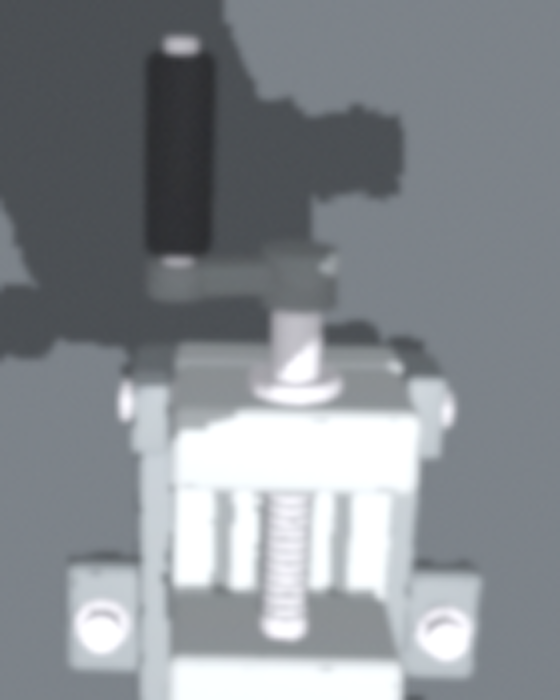

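View pics/w1c.png

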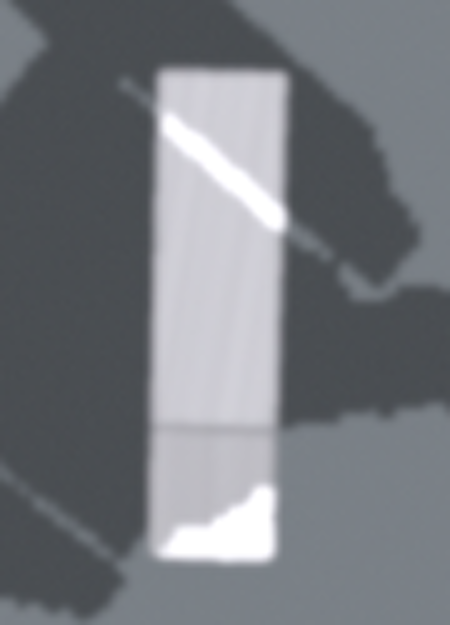

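View pics/w2c.png

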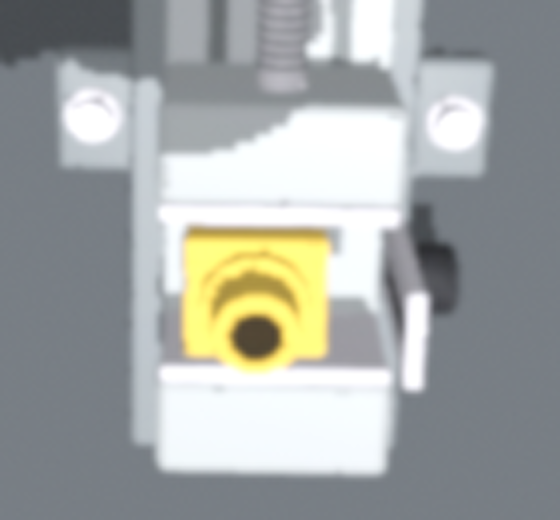

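Run:
```python
from h import *
def G(n,x0,y0,f):
    c,T=load(n)
    def g(x,y,z=None,l=""):
        u=x0+(x+.5)/f-.5; v=y0+(y+.5)/f-.5
        d=c["depth"]; dd=np.median(d[int(round(v))-1:int(round(v))+2,int(round(u))-1:int(round(u))+2])
        P=(T@np.append(np.linalg.inv(c["mtx"])@[u,v,1]*dd,1))[:3]
        Q=proj_z(c,u,v,z,T) if z is not None else None
        print(n,l,"depth",P.round(4),"plane",None if Q is None else Q.round(4)); return Q
    return g
g=G("w3",225,125,4)
g(102,628,.022,"bolt-");g(445,633,.022,"bolt+")
g(177,412,.076,"lug- ");g(418,420,.076,"lug+")
g(180,60,.057,"handle outer");g(178,248,.057,"handle inner");g(179,150,.066,"handle topmid")
g(300,275,.057,"hub"); g(297,350,.057,"screw")
g=G("w2",220,195,4)
g(94,117,.022,"bolt-");g(455,123,.022,"bolt+")
g(162,470,.076,"nose-");g(386,472,.076,"nose+")
g(162,374,.076,"fixed face-");g(390,376,.076,"fixed face+")
g(160,214,.076,"jaw-");g(400,216,.076,"jaw+");g(257,340,.091,"spigot")
g=G("w1",235,100,5)
g(158,557,.024,"heel-");g(273,557,.024,"heel+");g(150,428,.017,"step-");g(278,430,.017,"step+");g(155,71,.0025,"toe-");g(289,71,.0025,"toe+")
```

```text
w3 bolt- depth [0.4745 0.0656 0.019 ] plane [0.4749 0.0673 0.022 ]
w3 bolt+ depth [0.5863 0.054  0.0188] plane [0.5858 0.056  0.022 ]
w3 lug-  depth [0.5098 0.1594 0.0752] plane [0.5099 0.1597 0.076 ]
w3 lug+ depth [0.5728 0.1515 0.0745] plane [0.5726 0.1521 0.076 ]
w3 handle outer depth [0.519  0.2493 0.0723] plane [0.5185 0.2481 0.057 ]
w3 handle inner depth [0.5141 0.2024 0.0717] plane [0.5133 0.1991 0.057 ]
w3 handle topmid depth [0.5168 0.2275 0.073 ] plane [0.5164 0.2265 0.066 ]
w3 hub depth [0.5448 0.1916 0.0678] plane [0.5453 0.1888 0.057 ]
w3 screw depth [0.5428 0.1699 0.0635] plane [0.543  0.1678 0.057 ]
w2 bolt- depth [0.4749 0.0649 0.0188] plane [0.4754 0.066  0.022 ]
w2 bolt+ depth [0.586  0.0532 0.019 ] plane [0.5856 0.0543 0.022 ]
w2 nose- depth [ 0.4802 -0.0757  0.0008] plane [ 0.4901 -0.0229  0.076 ]
w2 nose+ depth [ 5.594e-01 -8.430e-02 -3.000e-04] plane [ 0.5537 -0.0291  0.076 ]
w2 fixed face- depth [0.4932 0.0071 0.0746] plane [0.4934 0.008  0.076 ]
w2 fixed face+ depth [ 0.5619 -0.0382  0.0117] plane [0.5565 0.0018 0.076 ]
w2 jaw- depth [0.4978 0.0555 0.0747] plane [0.4979 0.0561 0.076 ]
w2 jaw+ depth [0.5677 0.0226 0.0173] plane [0.5617 0.0499 0.076 ]
w2 spigot depth [0.5211 0.0249 0.0911] plane [0.5211 0.0248 0.091 ]
w1 heel- depth [ 4.355e-01 -3.844e-01 -1.000e-04] plane [ 0.4372 -0.3769  0.024 ]
w1 heel+ depth [ 4.619e-01 -3.866e-01  2.000e-04] plane [ 0.4618 -0.3791  0.024 ]
w1 step- depth [ 0.4379 -0.3503  0.0165] plane [ 0.4379 -0.3502  0.017 ]
w1 step+ depth [ 0.4654 -0.3571 -0.0005] plane [ 0.4651 -0.353   0.017 ]
w1 toe- depth [ 4.457e-01 -2.774e-01  1.000e-04] plane [ 0.4458 -0.2774  0.0025]
w1 toe+ depth [ 4.738e-01 -2.800e-01  1.000e-04] plane [ 0.4737 -0.2799  0.0025]
```

```bash
cat >> h.py <<'E'
VO=np.array([.5304,.0594]); VY=np.radians(-6.0)
EX=np.array([np.cos(VY),np.sin(VY)]); EY=np.array([-np.sin(VY),np.cos(VY)])
def V(x,y,z): return np.append(VO+x*EX+y*EY,z)
OR=down(VY+np.pi/2)
TH0=1.37; YH=.168; DZ=-.015
def hp(th): return V(-.033*np.sin(th),YH-.006*(th-TH0)/(2*np.pi),.057+.033*np.cos(th)+DZ)
E
python3 - <<'E'
from h import *
p=hp(TH0)
ctrl.set_gripper(.05,60)
ctrl.move_ptp(p+[0,0,.08],OR)
print(ctrl.servo_line(p,OR,max_speed=.1,max_force=15))
print(ctrl.get_force()); wrist("g0")
ctrl.set_gripper(0,60); print(ctrl.get_finger_gap(),ctrl.get_force(),ctrl.get_tool_pos()-p,ctrl.get_time_s()); wrist("g1")
E
```

```text
False
[-0.23640522 -0.25916892  0.45167316]
0.015812775813533162 [ 5.35172435 -1.2676521  -0.25965481] [ 1.56758219e-03 -5.26523208e-05  6.01344186e-04] 6.2333
```

View pics/g1.png

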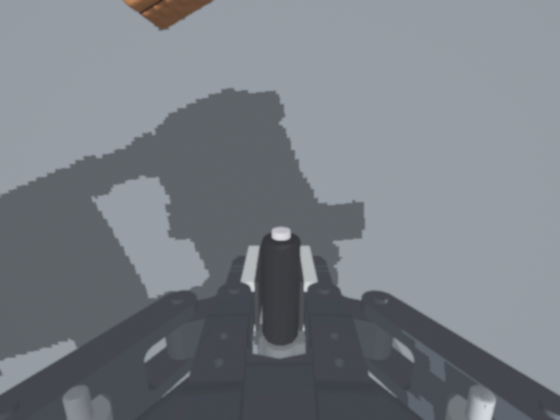

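The handle is gripped: the picture shows it between the pads at (281,290), and the 15.8 mm gap is plausible for an 18 mm cylinder. I'll turn it a little first.

```bash
cat >> h.py <<'E'
VO=VO+.0015*EX
def turn(a,b,step=np.radians(15),flim=14,log=True,x=0):
    n=int(np.ceil((b-a)/step)); 
    for i in range(1,n+1):
        th=a+(b-a)*i/n
        s=ctrl.servo_line(hp(th),OR,max_speed=.06,max_force=30)
        f=np.array(ctrl.get_force()); fx=f[:2]@EX; 
        t=np.array([-np.cos(th),-np.sin(th)]) # (x,z) tangential
        r=np.array([-np.sin(th),np.cos(th)])
        ft=-(t@[fx,f[2]]); fr=r@[fx,f[2]]
        if log: print(f"{th:.2f} ft {ft:.1f} fr {fr:.1f} fy {f[:2]@EY:.1f} {'STOP' if s else ''}")
        if ft>flim or s: return th,ft
    return th,ft
E
python3 - <<'E'
from h import *
turn(TH0,TH0+np.pi/2); print(ctrl.get_time_s(),ctrl.get_finger_gap()); wrist("g2")
E
```

```text
1.63 ft -2.4 fr -3.7 fy 0.1 
1.89 ft -2.4 fr -4.7 fy -0.5 
2.16 ft -1.2 fr -5.1 fy 0.2 
2.42 ft -2.2 fr -6.3 fy -1.5 
2.68 ft -1.5 fr -6.0 fy -2.0 
2.94 ft -0.6 fr -7.3 fy -0.7 
8.0333 0.01597073726162237
```

View pics/g2.png

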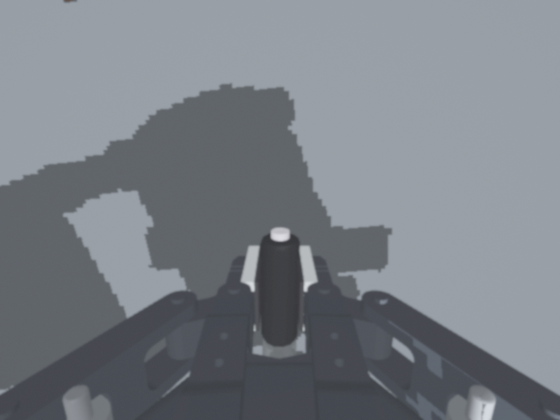

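Run:
```python
from h import *
print((ctrl.get_tool_pos()-hp(TH0+np.pi/2)).round(4), ctrl.get_force())
turn(TH0+np.pi/2,TH0+np.pi*1.5); print(ctrl.get_time_s(),ctrl.get_finger_gap());print((ctrl.get_tool_pos()-hp(TH0+np.pi*1.5)).round(4));c=ctrl.camera("top");cv2.imwrite("pics/t1.png",cv2.resize(c["pixels"][180:250,190:310],None,fx=6,fy=6)); wrist("g3")
```

```text
[ 0.     -0.0001  0.0002] [ 2.166593   -1.20424594  6.08054721]
3.20 ft 0.2 fr -7.5 fy -1.5 
3.46 ft -0.4 fr -6.1 fy -0.1 
3.73 ft 2.8 fr -3.0 fy 1.0 
3.99 ft 1.1 fr -0.8 fy 1.1 
4.25 ft -0.5 fr -0.8 fy 0.3 
4.51 ft -0.3 fr -0.1 fy 0.0 
4.77 ft -0.5 fr 0.9 fy 0.1 
5.04 ft -0.9 fr 1.3 fy 0.8 
5.30 ft -0.8 fr 3.7 fy 0.6 
5.56 ft -0.7 fr 4.4 fy 0.2 
5.82 ft -0.6 fr 6.0 fy 0.6 
6.08 ft 0.1 fr 7.1 fy 1.4 
11.5833 0.01605361558118557
[-0.0001  0.0002  0.0002]
```

View pics/g3.png

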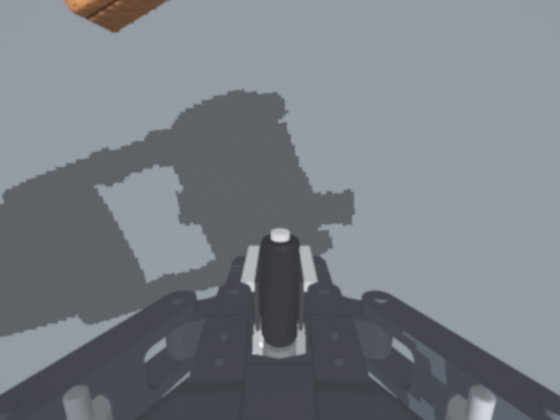

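```bash
sed -i 's/DZ=-.015/DZ=-.0133/' h.py
python3 - <<'E'
from h import *
a=TH0+1.5*np.pi
r=turn(a,a+2*np.pi,flim=12); print(r,ctrl.get_time_s(),ctrl.get_finger_gap())
E
```

```text
6.34 ft -0.3 fr 1.4 fy 2.1 
6.61 ft -1.2 fr -4.0 fy 2.6 
6.87 ft -1.0 fr -7.4 fy 2.0 
7.13 ft -2.0 fr -6.4 fy 1.6 
7.39 ft -1.5 fr -6.0 fy 2.4 
7.65 ft -1.4 fr -5.6 fy 1.4 
7.91 ft -3.6 fr -5.0 fy 2.6 
8.18 ft -3.8 fr -4.3 fy 1.3 
8.44 ft -2.8 fr -1.7 fy 2.6 
8.70 ft -2.0 fr -0.7 fy 3.4 
8.96 ft -0.7 fr 1.0 fy 3.9 
9.22 ft -0.9 fr 2.2 fy 4.8 
9.49 ft 1.3 fr 4.0 fy 4.4 
9.75 ft 2.6 fr 5.2 fy 5.9 
10.01 ft 3.9 fr 7.1 fy 6.6 
10.27 ft 7.4 fr 8.3 fy 7.2 
10.53 ft 8.0 fr 9.6 fy 7.5 
10.79 ft 9.5 fr 7.1 fy 8.0 
11.06 ft 11.1 fr 6.3 fy 9.0 
11.32 ft 12.2 fr 4.0 fy 7.7 
(11.318376736367679, np.float64(12.242143698547464)) 17.525 0.01621363753634672
```

Run:
```python
from h import *
r=turn(11.3184,11.3184+1.2,flim=17,step=np.radians(10)); print(r,ctrl.get_time_s(),ctrl.get_finger_gap())
print((ctrl.get_tool_pos()-hp(r[0])).round(4))
wrist("g4")
c=ctrl.camera("side");cv2.imwrite("pics/s1.png",cv2.resize(c["pixels"][190:300,180:330],None,fx=5,fy=5))
c=ctrl.camera("top");cv2.imwrite("pics/t2.png",cv2.resize(c["pixels"][180:250,190:310],None,fx=6,fy=6))
```

```text
11.49 ft 13.6 fr 1.4 fy 8.4 
11.66 ft 16.1 fr 0.5 fy 9.2 
11.83 ft 16.5 fr -1.9 fy 8.7 
12.00 ft 17.8 fr -5.2 fy 10.4 
(12.004114285714286, np.float64(17.824287761713638)) 18.525 0.015621469223723502
[ 0.0032  0.0009 -0.0004]
```

View pics/g4.png

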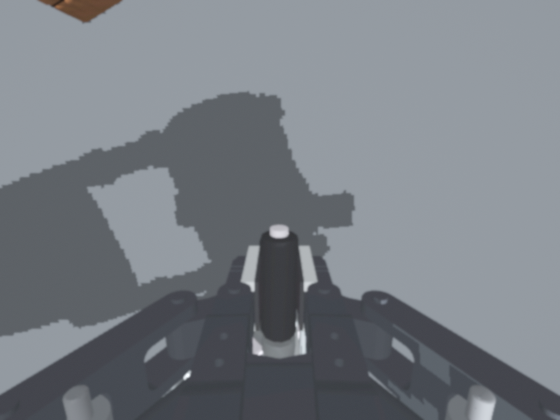

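View pics/s1.png

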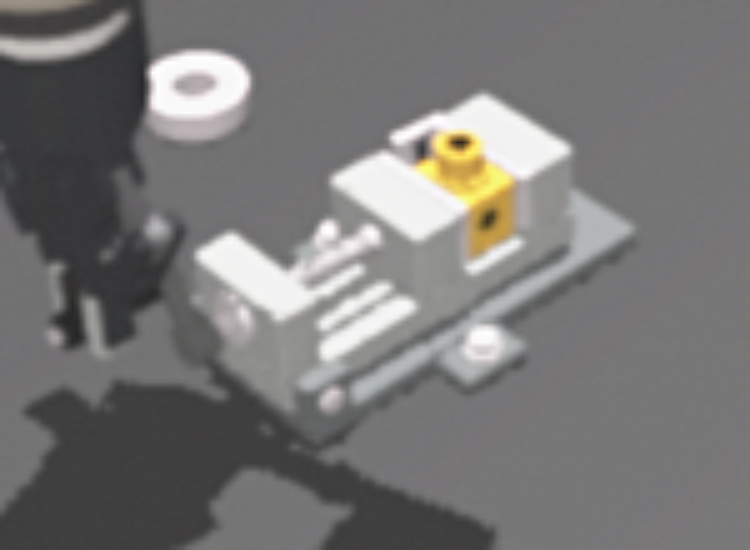

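View pics/t2.png

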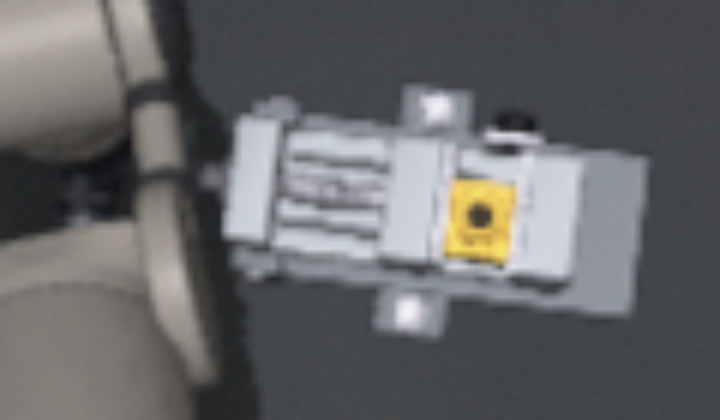

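Run:
```python
from h import *
ctrl.pause(.3)
ctrl.set_gripper(.04); print(ctrl.get_force())
p=ctrl.get_tool_pos(); ctrl.servo_line(p+[0,0,.09],OR,max_speed=.2)
w=np.array([.4509,-.3642,.003])
ctrl.set_gripper(.05)
ctrl.move_ptp(w+[0,0,.1],OR)
print(ctrl.servo_line(w+[0,0,.03],OR,max_speed=.15)); wrist("p0")
print(ctrl.servo_line(w,OR,max_speed=.05,max_force=8),ctrl.get_force(),ctrl.get_tool_pos())
wrist("p1"); print(ctrl.get_time_s())
c=ctrl.camera("top");cv2.imwrite("pics/t3.png",cv2.resize(c["pixels"][180:250,190:310],None,fx=6,fy=6))
```

```text
[0.66423517 0.86867669 0.21840068]
False
False [0.34655239 0.02999009 1.07906275] [ 0.45097669 -0.36428406  0.00296885]
23.7833
```

View pics/p1.png

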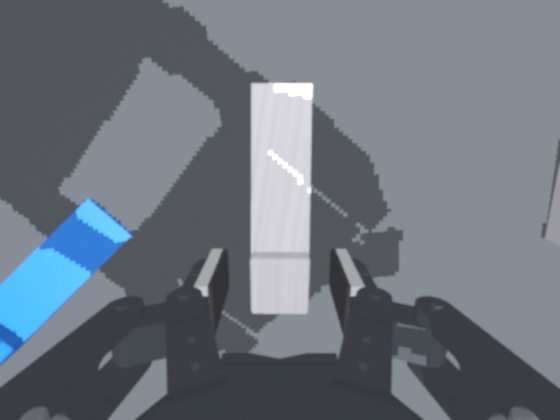

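View pics/t3.png

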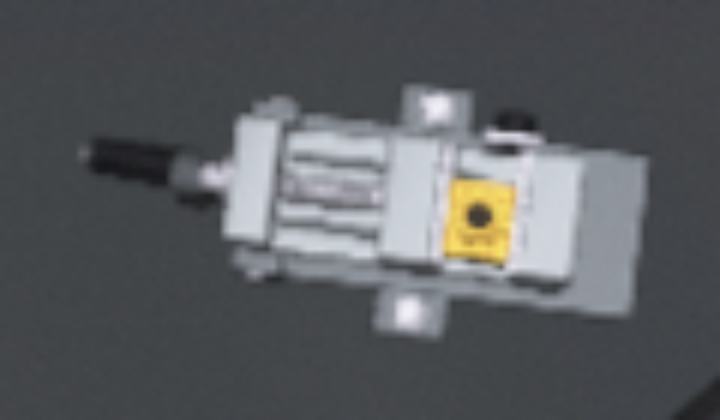

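Run:
```python
from h import *
ctrl.set_gripper(0,100); print(ctrl.get_finger_gap(),ctrl.get_tool_pos(),ctrl.get_force())
p=ctrl.get_tool_pos(); ctrl.servo_line(p+[0,0,.06],OR,max_speed=.1)
print(ctrl.get_force(),ctrl.get_finger_gap())
wrist("p2"); print(ctrl.get_time_s())
```

```text
0.023575989569159794 [ 0.451159   -0.36438623  0.00371175] [-0.94886928  0.06753432  5.77242344]
[ 0.72109705  0.53501882 -2.37442481] 0.024030777001806357
24.9917
```

View pics/p2.png

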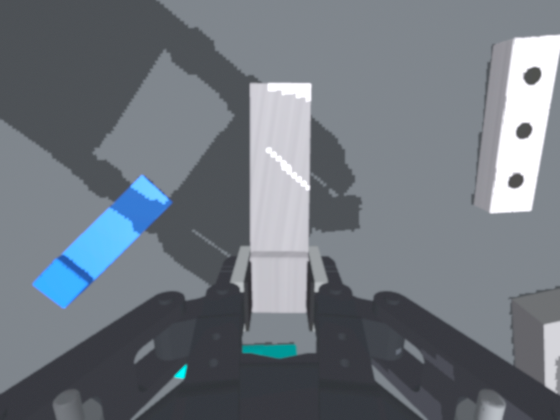

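Run:
```python
from h import *
c,T=load("p2"); p=np.array(ctrl.get_tool_pos())
z=p[2]-.0037+.0025
for u,v,zz in ((250,84,z),(311,84,z),(250,311,p[2]-.0037+.024),(307,311,p[2]-.0037+.024)):
    q=proj_z(c,u,v,zz,T)-p; print(q[:2]@EX,q[:2]@EY)
VO=VO-.0015*EX
V0=lambda x,y,z: np.append(VO+x*EX+y*EY,z)
a=V0(0,-.095-.086,.060); 
ctrl.move_ptp(a,OR)
print(ctrl.servo_line(V0(0,-.181,.026),OR,max_speed=.1))
print(ctrl.get_force()); wrist("a0")
c=ctrl.camera("side");cv2.imwrite("pics/s2.png",cv2.resize(c["pixels"][170:290,220:370],None,fx=5,fy=5))
print(ctrl.get_time_s())
```

```text
-0.0135013525898283 0.08526479565476877
0.012832690919778629 0.08526598513023258
-0.014111605064109214 -0.013147762384752643
0.011821042594135356 -0.013109969221655311
False
[ 0.35945299 -0.20489875 -3.25338452]
26.5667
```

View pics/a0.png

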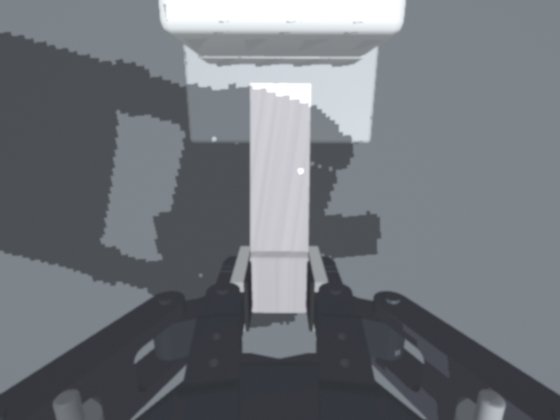

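View pics/s2.png

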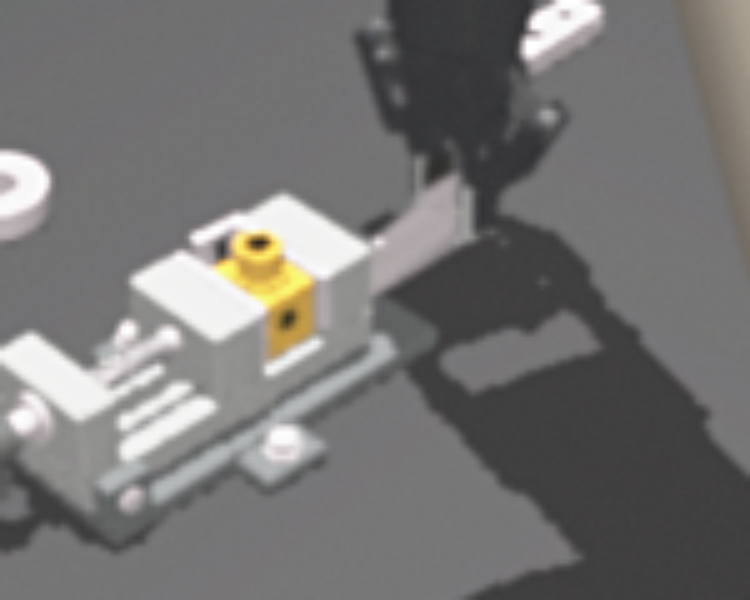

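Run:
```python
from h import *
VO=VO-.0015*EX
V0=lambda x,y,z: np.append(VO+x*EX+y*EY,z)
print(ctrl.servo_line(V0(0,-.181,.010),OR,max_speed=.02,max_force=4))
print(ctrl.get_force(),ctrl.get_tool_pos(),ctrl.get_torque(),ctrl.get_time_s()); wrist("a1")
```

```text
True
[-0.15155321 -0.49594697  6.11186748] [ 0.51150741 -0.12068475  0.01502237] [0.37103583 0.04973788 0.03875205] 27.1417
```

View pics/a1.png

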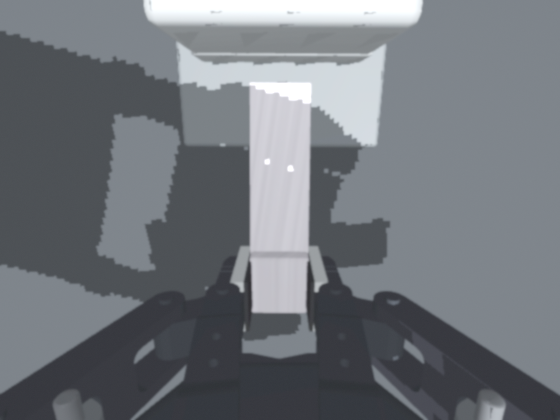

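Run:
```python
from h import *
VO=VO-.0015*EX
V0=lambda x,y,z: np.append(VO+x*EX+y*EY,z)
z=.0155
for y in np.arange(-.176,-.1495,.003):
    s=ctrl.servo_line(V0(0,y,z),OR,max_speed=.03,max_force=20)
    f=np.array(ctrl.get_force());p=np.array(ctrl.get_tool_pos()); print(f"{y:.3f} act {(p[:2]-VO)@EY:.4f} z {p[2]:.4f} fy {f[:2]@EY:.1f} fx {f[:2]@EX:.1f} fz {f[2]:.1f} {s}")
    if s: break
wrist("b0");print(ctrl.get_time_s(),ctrl.get_finger_gap())
c=ctrl.camera("side");cv2.imwrite("pics/s3.png",cv2.resize(c["pixels"][170:290,220:370],None,fx=5,fy=5))
```

```text
-0.176 act -0.1755 z 0.0155 fy 2.0 fx -0.1 fz 0.7 False
-0.173 act -0.1727 z 0.0155 fy 0.8 fx 0.7 fz 0.9 False
-0.170 act -0.1698 z 0.0155 fy 0.1 fx 0.8 fz 0.6 False
-0.167 act -0.1668 z 0.0155 fy 0.1 fx 0.4 fz 0.5 False
-0.164 act -0.1638 z 0.0155 fy -0.1 fx 0.1 fz 1.3 False
-0.161 act -0.1608 z 0.0155 fy 0.0 fx -0.2 fz 2.3 False
-0.158 act -0.1588 z 0.0157 fy -6.1 fx 0.2 fz 1.6 False
-0.155 act -0.1564 z 0.0157 fy -8.7 fx 0.2 fz 1.6 False
-0.152 act -0.1536 z 0.0157 fy -10.9 fx 1.4 fz 0.5 False
29.5583 0.02395926510427307
```

View pics/b0.png

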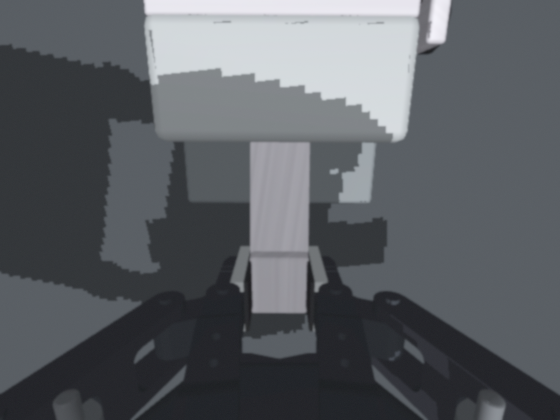

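View pics/s3.png

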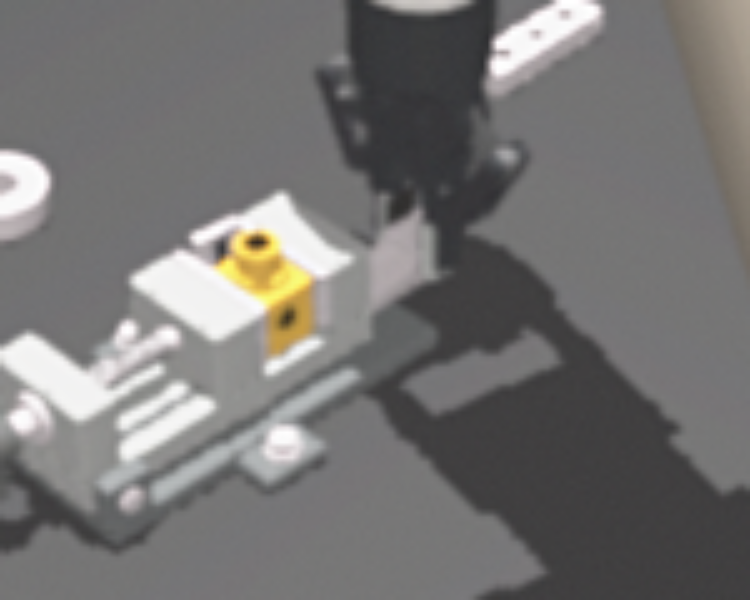

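Run:
```python
from h import *
VO=VO-.0015*EX
V0=lambda x,y,z: np.append(VO+x*EX+y*EY,z)
z=.0155
for y in [-.149,-.146,-.143,-.140]:
    s=ctrl.servo_line(V0(0,y,z),OR,max_speed=.03,max_force=20)
    f=np.array(ctrl.get_force());p=np.array(ctrl.get_tool_pos()); print(f"{y:.3f} act {(p[:2]-VO)@EY:.4f} z {p[2]:.4f} fy {f[:2]@EY:.1f} fx {f[:2]@EX:.1f} fz {f[2]:.1f} {s}")
    if s: break
ctrl.pause(.4)
f=np.array(ctrl.get_force());p=np.array(ctrl.get_tool_pos());print(p,f)
wrist("b1");print(ctrl.get_time_s(),ctrl.get_finger_gap())
c=ctrl.camera("side");cv2.imwrite("pics/s4.png",cv2.resize(c["pixels"][170:290,220:370],None,fx=5,fy=5))
# nose-top height from wrist depth vs before
for n in ("b0","b1"):
    c,T=load(n); d=c["depth"]; v,u=np.mgrid[0:420,0:560]
    X=(np.linalg.inv(c["mtx"])@np.stack([u,v,np.ones_like(u)]).reshape(3,-1))*d.ravel()
    X=T[:3,:3]@X+T[:3,3:]
    r=(X[:2].T-VO); x=r@EX; y=r@EY
    for lo,hi in((-.075,-.056),(-.112,-.095)):
      m=(d.ravel()>0)&(abs(x)<.030)&(abs(x)>.015 )&(y>lo)&(y<hi); print(n,lo,m.sum(),np.median(X[2][m]) if m.any() else None)
```

```text
-0.149 act -0.1507 z 0.0157 fy -10.4 fx 0.8 fz 1.7 False
-0.146 act -0.1477 z 0.0157 fy -9.6 fx 1.6 fz 1.6 False
-0.143 act -0.1447 z 0.0157 fy -10.3 fx 1.0 fz 2.2 False
-0.140 act -0.1417 z 0.0157 fy -10.5 fx 0.4 fz 1.6 False
[ 0.51616185 -0.08155196  0.01570478] [ -0.42895529 -10.40424338   1.3990096 ]
31.0583 0.024255296691422904
b0 -0.075 11037 0.07685837661837962
b0 -0.112 2274 0.011976027560162597
b1 -0.075 10259 0.07900858854884758
b1 -0.112 1272 0.011962461434102664
```

View pics/b1.png

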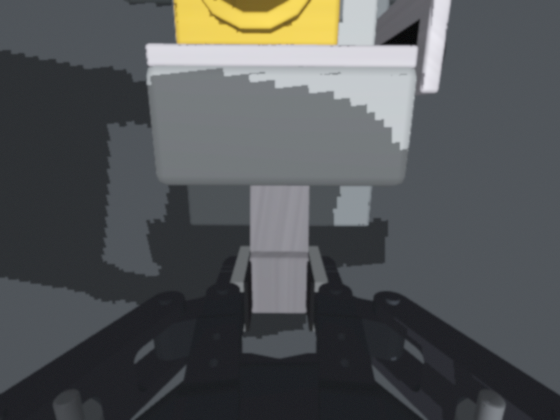

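View pics/s4.png

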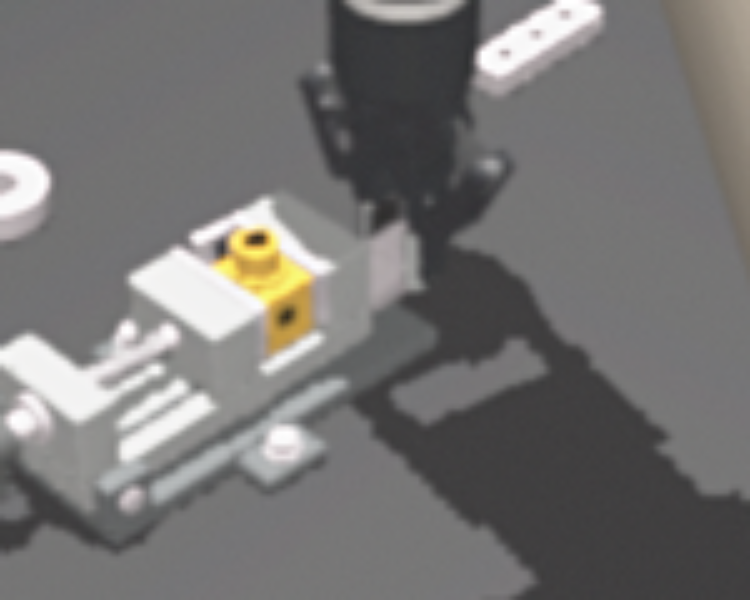

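Run:
```python
from h import *
print(ctrl.get_qd(),ctrl.get_force(),ctrl.get_time_s()); ctrl.job_done(); print(ctrl.get_time_s())
```

```text
[ 1.44991694e-04 -3.87739830e-04  2.10871503e-04 -6.24942324e-05
  1.60027141e-05  3.36647091e-04] [ -0.70579123 -11.003092     2.12765777] 31.1083
the job is handed in; nothing more can be done
the job is handed in; nothing more can be done
```

The job is handed in at about 31 s: the fitting is clamped and the vise nose is up about 3 mm on the wedge. The arm is still holding the wedge; `job_done()` reports no verdict.

- **Clamping:** I turned the crank about 10.6 rad clockwise, until the handle pushed back with about 18 N. The pictures show both jaws against the fitting. The clamp force itself could not be read directly.
- **Wedge:** I laid it on the apron and slid it toe first under the nose. It met the nose where the geometry predicted, then went in about 17 mm further.
- **Lift:** Depth images showed the nose top rising 2.15 mm over the last 12 mm of push. The first part of the lift was not measured, so the total of about 3.3 mm (0.02 rad) is partly inferred from the 1 in 5 slope.
- **Last checks:** The arm is still, with a steady 11 N push and a finger gap of 24 mm on the heel, which is 26 mm wide. Neither the gripper nor the parallel is near the vise body or the fitting. I never reached for the parallel, ring or case.
- **Disagreement:** The early turning force read about 0 N or slightly negative, where about 3 N was expected. The pictures confirmed that the handle was turning with the gripper.

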